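# Release the glued panel from its strap clamp

## Robot

A 6-joint arm with a two-finger parallel gripper is mounted at the origin on the work surface. World frame = base frame: x ahead of the robot, y to its left, z up, the work surface at z = 0. Lengths are in m, angles in rad, forces in N, time in s.
With the tool pointing down it reaches from about 0.3 to 0.85 m from the base axis. Payload 5.4 kg.
Tool frame: the origin (TCP) lies midway between the tips of the shut fingers; the grasp point (between the pads) lies 19 mm behind it (ctrl.hold_point_z is the distance from the TCP to the grasp point, in m); z points along the fingers, y is the direction in which the jaws open and shut (so a half turn about z gives the same grasp; the last joint's range is limited). The gripper opens to 85 mm and grips with 20 to 120 N. Pads are 22 mm wide; open, the fingers measure 114 mm over their backs; the gripper's body (76 mm by 85 mm) begins 54 mm behind the grasp point. The pads swing forward as they close: fully open they stand 13 mm farther back than shut.
Start: joints at [0.963, 0.158, 1.597, -0, 1.386, -0.21], TCP at [0.223, 0.53, 0.196] pointing down, gripper open.
Joint ranges: [-2.91, 2.91], [-0.94, 2.29], [0.18, 2.7], [-1.29, 4.43], [0.17, 2.64], [-3, 3]. Speed limits (rad/s): [2.57, 2.57, 3.14, 3.14, 3.14, 3.14].

## Interface

Orientations are given as [roll, pitch, yaw] about the fixed x, y, z axes, in that order (R = Rz(yaw) Ry(pitch) Rx(roll)).
In Python, from rig import ctrl gives the robot as it stands. Calls block until the motion is done:
- ctrl.goto(position, orientation): joint-space move of the TCP to a pose.
- ctrl.line_to(position, attitude=None, max_speed=0.15, until_force=None): straight line of the TCP; attitude=None keeps the orientation; max_speed is the mean speed in m/s. With until_force (N) it stops when the force on the tool has changed by that much, and returns True; else False.
- ctrl.goto_joints(angles): joint-space move.
- ctrl.grip(opening, effort=None): finger opening in m; effort is the grip in N (None keeps the last); returns when the fingers have stopped.
- ctrl.pause(seconds).
- ctrl.inverse_kinematics(position, orientation): joint angles nearest the present ones, or None.
- ctrl.state(): the state.
- ctrl.camera(name): name is "scene" or "top" or "wrist"; returns (picture, depth): 400x640x3 uint8, red, green, blue; 400x640 float32, m along the optical axis (not along the pixel's ray), 0 where there is no reading.
- ctrl.calibration(name): a dict with "fx", "fy", "cx", "cy" (pixels), "k1" (the pictures are not rectified: a ray, as slopes to the right and down, at radius r is drawn at 1 + k1 r^2 times it, then the intrinsics apply), "rvec" (rotation vector, rad) and "tvec" (3), from world to camera coordinates, as OpenCV has them; the wrist camera has in their place "T_tool_cam" (4x4, takes a point from camera to tool coordinates, whose origin is the TCP and whose axes are the flange's). Camera axes: x right, y down, z forward; pixel columns grow to the right and rows downward; lengths in m; the calibration is good to about 2 mm. A picture is of the moment at which its call begins: read the wrist's pose just before it. calibration takes no time and is no camera call.
A pose or a line that the arm cannot do raises ctrl.PlanningError and nothing moves.
- ctrl.job_done(): hands the job in, once; it reports no verdict.
The state is a dict: "clock": time; "joint_positions": joint angles; "joint_velocities": joint speeds; "tau": joint torques, N m; "position": TCP position; "tool_rot": TCP orientation; "force": force on the tool from outside, world axes, zero at the start; "torque": the same for the moment, N m; "opening": finger opening in m.
Only numpy, scipy, OpenCV 4.12 (cv2) and the standard library are available. Lean on these libraries where they do the work, as an engineer would, in place of code of your own. Each camera call takes 0.05 s, during which the arm holds its last target.

## Task

The glue on the wooden panel has set, so release its clamp. Rolling a fingertip round the knurled rim, back the brass nut on the stud off by two full turns (anticlockwise seen from above), without gripping it; then push the steel strap straight back with a fingertip on its toe end until the toe is clear of the panel. Lift nothing, leave the panel lying where it is, do not disturb the other things on the bench, and finish with the hand clear.

Things in the scene. Friction and masses are not known exactly. Their poses are not given: they have to be found in the camera images.
- jig: Fixed chipboard glue-up board 300 (x) x 260 (y) x 18 mm; origin: centre of its underside, z up. In its frame: vertical stud, 9 mm thick, at x 40, y 0, its end at height 78; fence batten x -2 to 10, top at height 30; panel against its -x side; heel block x 55 to 135, top at 36, with cheeks (top at 42) that guide the strap's sides. The strap is pushed back to +x; the robot is on the -x side.
- nut (a joint): Turn of the nut on the stud, rad: 0 is fully tight (a hard stop), growing anticlockwise seen from above, 6.283 a turn; it starts between 0 and 0.2. The nut rises 2 mm a turn, resists with about 0.025 N m, stays where it is left and is free to 4.9 turns.
- nut_top (a point): Centre of the nut's flat top, on the stud's axis, 64.5 mm above the bench when tight; the stud sticks out 14 mm above it. Brass nut: straight-knurled head, 41 mm diameter over 30 ribs, from 16.5 mm below this point up to it; below that a smooth shoulder, 24 mm diameter, 4.5 mm tall. A dark index line on top points to the board's -x when tight.
- strap: Loose flat steel strap 140 (x) x 40 (y) x 10 mm, 0.33 kg, on the panel and heel block, x along the board's x; origin: centre of its underside, 36 mm above the bench. Its slot is captive on the stud and lets it slide 32 mm to +x. The nut's shoulder sits in a cross seat milled 2.5 mm deep in its top and locks it until the nut has risen 2.5 mm (1.25 turns).
- strap_toe (a point): Centre of the strap's toe end, the upright flat 40 x 10 mm face at the strap's -x end, 5 mm below its top (height 41 mm above the bench). At the start it lies 62 mm to the -x side of the stud, about 20 mm in over the panel.
- panel_center (a point): Centre of the glued panel of three pine slats: 110 (x) x 180 (y) x 18 mm, loose, 0.2 kg, flat on the board under the strap's toe; its top is at height 36 mm, its +x edge is 55 mm from this point.
- spare_nut: Bystander: spare brass nut of the same shape, loose, standing on the board; origin at the centre of its underside, 21 mm tall.
- pencil: Bystander: flat red carpenter's pencil 125 x 14 x 8 mm lying on the board; origin under its middle.
- glue: Bystander: white glue bottle, 60 mm diameter, 160 mm tall, standing on the bench; origin at its foot.
- screwdriver: Bystander: screwdriver lying on the bench.
- hammer: Bystander: hammer lying on the bench.
- slat: Bystander: pine slat 220 x 30 x 12 mm lying on the bench; origin under its middle.
- chisel: Bystander: wood chisel about 255 mm long lying on the bench.
- crib: Bystander: small slatted wooden crib on a chipboard block, 120 x 90 x 90 mm in all, standing on the bench; origin under its middle.
There are look-alikes about, which are no part of the job. Leave any turquoise look-alike of the part that bears panel_center alone.

How it is judged:
By the outcome, as a careful person would: the job done as asked, in the order asked, and still so for the second after the job is handed in, with the robot touching nothing.
It also fails if it takes over 58 s, if anything falls off the work surface, if the arm or the gripper's body presses on something with over 40 N, if the wrist force passes 120 N, or if a joint passes its speed limit or range.

## Working session

There is one attempt and no reset: what is moved stays moved. The work goes in short steps, each a Python script; the robot and the scene stay as the last script left them, time stands still between calls to the robot, and variables do not carry over. Pictures are saved under pics/ and viewed, and the job is handed in when it is done.

```bash
ls; mkdir -p pics; python3 - <<'E'
from rig import ctrl
import cv2,numpy as np
s=ctrl.state();print(s['clock'],s['position'],s['opening'])
for n in ("scene","top","wrist"):
    p,d=ctrl.camera(n);cv2.imwrite(f"pics/{n}0.png",p[:,:,::-1]);np.savez(f"{n}0.npz",p=p,d=d)
    c=ctrl.calibration(n);print(n,c)
E
```

```text
pics
0.0 [0.22236076 0.52951572 0.19498488] 0.08536810411115857
scene {'fx': 407.86298384483734, 'fy': 407.86298384483734, 'cx': 323.3397281438423, 'cy': 200.09885357539068, 'k1': -0.0969335646179473, 'rvec': array([ 0.7546179 ,  2.71362183, -0.92777028]), 'tvec': array([ 0.45392664, -0.14525808,  1.51195933])}
top {'fx': 503.9479180528682, 'fy': 503.9479180528682, 'cx': 323.4511517962378, 'cy': 203.7378181341984, 'k1': -0.05488268540865265, 'rvec': array([ 2.1773897 , -2.16084981,  0.08496056]), 'tvec': array([-0.0135319 ,  0.51629569,  1.72372133])}
wrist {'fx': 290.4180557495785, 'fy': 290.4180557495785, 'cx': 321.50569760043464, 'cy': 199.5001633941206, 'k1': -0.032900839450073306, 'T_tool_cam': array([[-4.69623562e-05, -9.47873071e-01, -3.18648142e-01,
         8.12706711e-02],
       [ 9.99999261e-01, -4.31506374e-04,  1.13620920e-03,
        -4.40994702e-04],
       [-1.21448081e-03, -3.18647853e-01,  9.47872392e-01,
        -1.77587835e-01],
       [ 0.00000000e+00,  0.00000000e+00,  0.00000000e+00,
         1.00000000e+00]])}
```

View pics/top0.png

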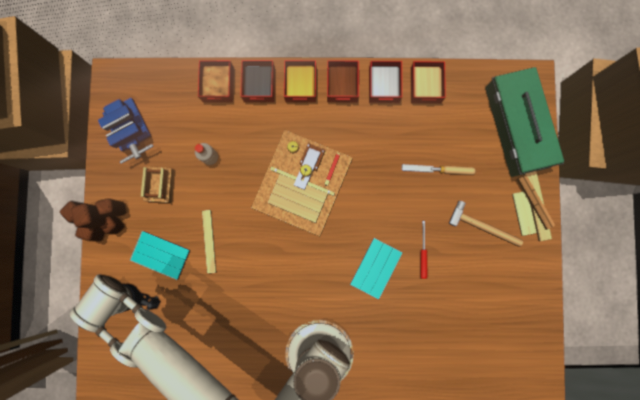

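View pics/scene0.png

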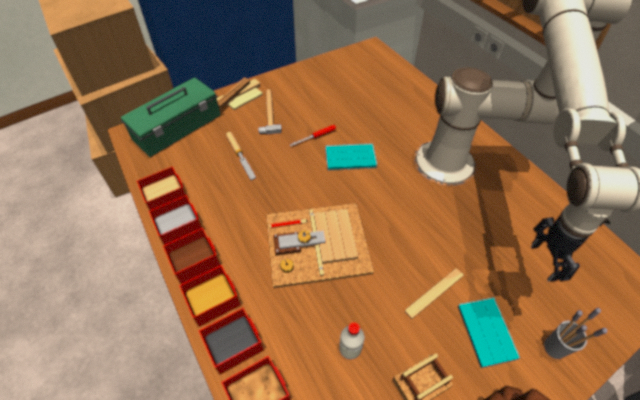

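View pics/wrist0.png

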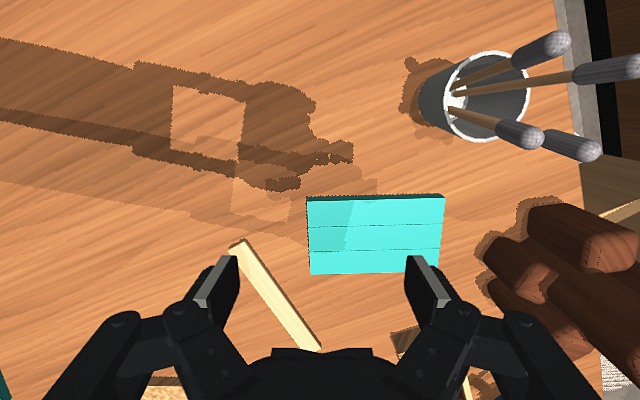

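```bash
cat > h.py <<'E'
import numpy as np,cv2
from rig import ctrl
from scipy.spatial.transform import Rotation as Rn
def undist(c,u,v):
    x=(u-c['cx'])/c['fx'];y=(v-c['cy'])/c['fy'];a,b=x,y
    for _ in range(20):
        r=a*a+b*b;a=x/(1+c['k1']*r);b=y/(1+c['k1']*r)
    return np.array([a,b,1.])
def campose(name,st=None):
    c=ctrl.calibration(name)
    if name!='wrist':
        R=cv2.Rodrigues(c['rvec'])[0];return c,R.T,-R.T@c['tvec']
    T=c['T_tool_cam'];Rt=Rn.from_euler('xyz',st['tool_rot']).as_matrix() if np.size(st['tool_rot'])==3 else np.array(st['tool_rot'])
    return c,Rt@T[:3,:3],Rt@T[:3,3]+np.array(st['position'])
def onplane(name,u,v,z,st=None):
    c,R,o=campose(name,st);d=R@undist(c,u,v);return o+d*(z-o[2])/d[2]
def proj(name,P,st=None):
    c,R,o=campose(name,st);q=R.T@(np.array(P)-o);a,b=q[:2]/q[2];f=1+c['k1']*(a*a+b*b)
    return np.array([c['fx']*a*f+c['cx'],c['fy']*b*f+c['cy']])
E
python3 - <<'E'
from h import *
print(ctrl.state()['tool_rot'])
for n,u,v,z in [('corner',287,131,.018),('corner',352,158,.018),('corner',319,235,.018),('corner',253,208,.018),('nut',306,170,.0645),('spare',293,146,.021),('glue',204,152,.16)]:
    print(n,onplane('top',u,v,z))
p=np.load('top0.npz')['p'][110:250,235:375];cv2.imwrite('pics/topc.png',cv2.resize(p[:,:,::-1],None,fx=4,fy=4,interpolation=cv2.INTER_CUBIC))
E
```

```text
[-3.14018828e+00 -3.08459576e-04  2.74376848e+00]
corner [0.77391002 0.12132766 0.018     ]
corner [ 0.67859705 -0.10831252  0.018     ]
corner [0.40818173 0.00498352 0.018     ]
corner [0.50021938 0.23583825 0.018     ]
nut [0.62767204 0.05030042 0.0645    ]
spare [0.71954895 0.09910386 0.021     ]
glue [0.66985259 0.37779682 0.16      ]
```

View pics/topc.png

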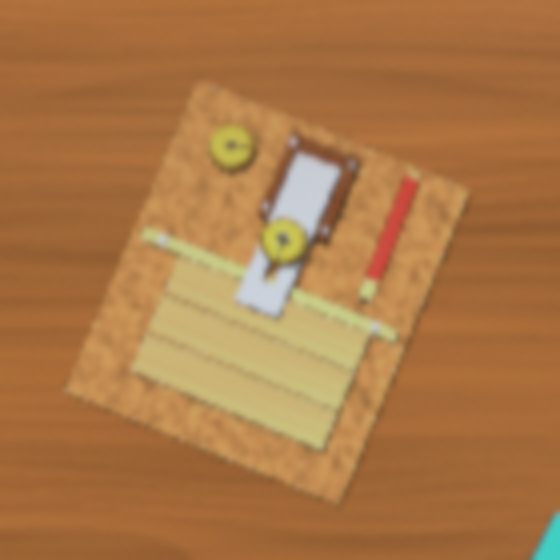

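```bash
python3 - <<'E'
from h import *
for yaw in np.arange(-3.14,3.2,0.4):
    q=ctrl.inverse_kinematics([.628,.05,.058],[np.pi,0,yaw]); print(round(yaw,2),None if q is None else np.round(q,2))
E
```

```text
-3.14 [-0.11  0.43  1.55  0.    1.16 -1.68]
-2.74 [-0.11  0.43  1.55  0.    1.16 -2.08]
-2.34 [-0.11  0.43  1.55  0.    1.16 -2.48]
-1.94 [-0.11  0.43  1.55  0.    1.16 -2.88]
-1.54 None
-1.14 [-0.11  0.43  1.55 -0.    1.16  2.6 ]
-0.74 [-0.11  0.43  1.55 -0.    1.16  2.2 ]
-0.34 [-0.11  0.43  1.55 -0.    1.16  1.8 ]
0.06 [-0.11  0.43  1.55 -0.    1.16  1.4 ]
0.46 [-0.11  0.43  1.55 -0.    1.16  1.  ]
0.86 [-0.11  0.43  1.55 -0.    1.16  0.6 ]
1.26 [-0.11  0.43  1.55 -0.    1.16  0.2 ]
1.66 [-0.11  0.43  1.55  0.    1.16 -0.2 ]
2.06 [-0.11  0.43  1.55  0.    1.16 -0.6 ]
2.46 [-0.11  0.43  1.55  0.    1.16 -1.  ]
2.86 [-0.11  0.43  1.55  0.    1.16 -1.4 ]
```

```bash
python3 - <<'E'
from h import *
a=-0.397;ex=np.array([np.cos(a),np.sin(a),0])
P=np.array([.628,.05,.135])+0.06*ex
ctrl.goto(P,[np.pi,0,np.pi-0.397]);print(ctrl.state()['clock'])
ctrl.grip(0.0)
s=ctrl.state();print(s['clock'],s['position'],s['tool_rot'],s['opening'],s['force'])
p,d=ctrl.camera('wrist');cv2.imwrite('pics/w1.png',p[:,:,::-1]);np.savez('w1.npz',p=p,d=d,pos=s['position'],rot=s['tool_rot'])
E
```

```text
2.5833
3.35 [0.68334383 0.02675717 0.13500799] [3.14159253e+00 1.84771642e-05 2.74451891e+00] 0.0003156841873595309 [-0.39730051  0.47991435  0.14456865]
```

View pics/w1.png

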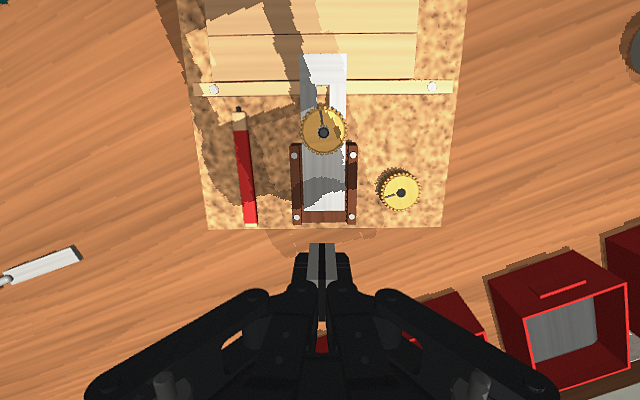

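```bash
python3 - <<'E'
from h import *
z=np.load('w1.npz');p=z['p'];d=z['d']
cv2.imwrite('pics/w1c.png',cv2.resize(p[40:240,230:470][:,:,::-1],None,fx=3.3,fy=3,interpolation=cv2.INTER_CUBIC)[:600,:800])
cv2.imwrite('pics/w1f.png',cv2.resize(p[230:340,240:400][:,:,::-1],None,fx=5,fy=5,interpolation=cv2.INTER_CUBIC))
st={'position':z['pos'],'tool_rot':z['rot']}
hsv=cv2.cvtColor(p,cv2.COLOR_RGB2HSV)
m=cv2.inRange(hsv,(18,90,90),(32,255,255)); m=cv2.morphologyEx(m,cv2.MORPH_OPEN,np.ones((3,3),np.uint8))
n,l,s,c=cv2.connectedComponentsWithStats(m)
for i in range(1,n):
    if s[i,4]>150: print(s[i],c[i],onplane('wrist',*c[i],.0645,st))
for r in range(100,165,4):print(r,np.round(d[r,290:360:4]*1000).astype(int))
E
```

```text
[315   0 104  10 842] [366.32897862   4.35154394] [0.55671824 0.11592452 0.0645    ]
[318  12  82   9 448] [352.56473214  15.82366071] [0.559926   0.10368775 0.0645    ]
[321  22  66   8 352] [349.92613636  25.39772727] [0.56520063 0.09951111 0.0645    ]
[339  34  78   6 391] [380.31969309  36.42710997] [0.58116242 0.11831173 0.0645    ]
[204  39  69  10 494] [237.13562753  42.79757085] [0.54254811 0.01512136 0.0645    ]
[304  40  33   7 203] [319.58128079  43.30541872] [0.56773729 0.07348028 0.0645    ]
[344  50  70   5 296] [378.61824324  51.88851351] [0.59090979 0.11345822 0.0645    ]
[216  83  48  13 390] [235.70769231  89.76923077] [ 0.57259221 -0.00183591  0.0645    ]
[328 111  16  27 168] [336.95238095 122.11309524] [0.62779334 0.06378558 0.0645    ]
[420 147  29  16 206] [433.47572816 155.20873786] [0.68547714 0.13041724 0.0645    ]
[384 176  35  33 837] [401.50179211 192.15292712] [0.70660475 0.09458879 0.0645    ]
100 [279 279 279 252 252 252 252 279 279 280 253 253 253 252 280 279 279 279]
104 [279 280 280 254 253 254 253 280 280 282 254 253 254 252 279 281 281 280]
108 [2
[... 463 characters left out ...]
32 [288 288 289 244 243 243 243 232 229 230 242 243 241 243 289 288 290 289]
136 [290 290 289 244 245 244 244 245 231 231 246 243 243 243 290 290 289 290]
140 [290 291 293 245 245 246 245 244 244 245 245 244 245 246 290 292 291 290]
144 [292 279 280 265 247 246 246 246 246 246 246 246 246 247 275 276 274 293]
148 [269 270 270 266 266 249 246 247 247 247 247 249 248 265 276 270 270 293]
152 [271 271 271 268 267 266 267   0 250 249 249 267 268 268 276 272 270 294]
156 [272 271 272 268 269 268 268 267 268 269 268 268 268 269 277 272 270 296]
160 [274 273 274 268 269 269 270 268 270 270 269 269 270 268 280 274 273 296]
164 [274 275 275 270 270 270 271 271 271 269 271 271 270 270 280 275 275 298]
```

View pics/w1c.png

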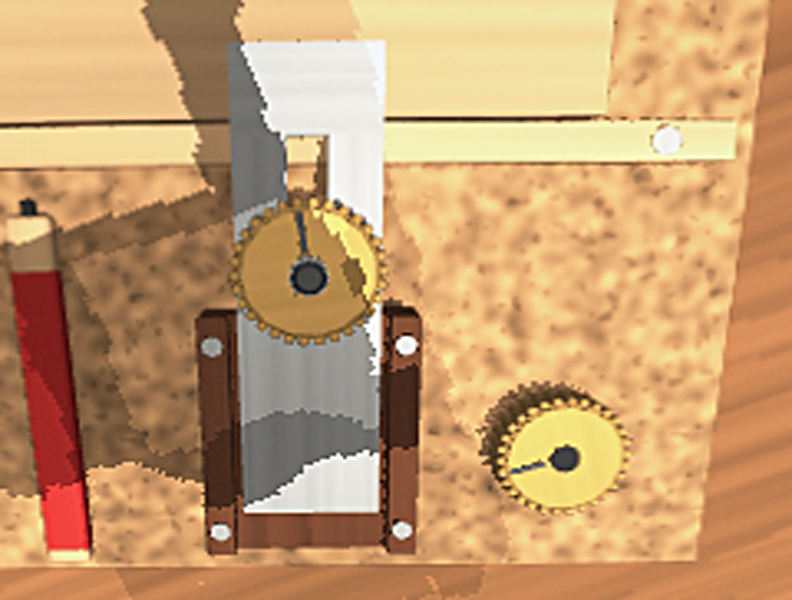

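View pics/w1f.png

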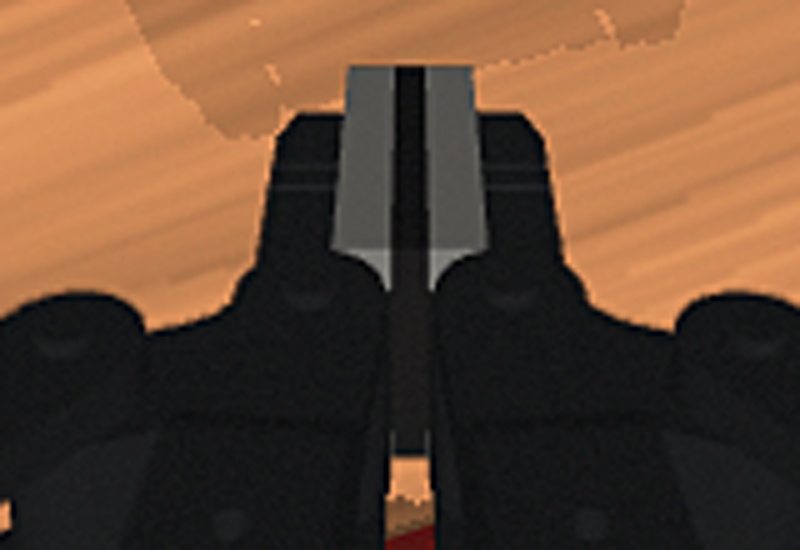

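```bash
python3 - <<'E'
from h import *
z=np.load('w1.npz');p=z['p'];d=z['d']
c=ctrl.calibration('wrist');T=c['T_tool_cam']
def tool(u,v): return T[:3,:3]@(undist(c,u,v)*d[v,u])+T[:3,3]
for v in list(range(242,260,2))+list(range(260,300,5)):
    print(v,[tuple(np.round(tool(u,v)*1000).astype(int)) if d[v,u]>0 and d[v,u]<.25 else None for u in (298,304,309,313,321,329,333,338,346)])
for v in (246,254,262): 
    print(v,[(u,int(d[v,u]*1000)) for u in range(290,352,2)])
st={'position':z['pos'],'tool_rot':z['rot']}
print('stud',onplane('wrist',323.3,132.3,.078,st))
E
```

```text
242 [None, None, None, None, None, None, None, None, None]
244 [None, None, (np.int64(11), np.int64(-7), np.int64(-41)), (np.int64(10), np.int64(-5), np.int64(-40)), (np.int64(10), np.int64(-1), np.int64(-40)), (np.int64(11), np.int64(4), np.int64(-41)), (np.int64(11), np.int64(6), np.int64(-41)), None, None]
246 [None, None, (np.int64(11), np.int64(-7), np.int64(-44)), (np.int64(10), np.int64(-5), np.int64(-42)), (np.int64(10), np.int64(-1), np.int64(-42)), (np.int64(10), np.int64(4), np.int64(-42)), (np.int64(10), np.int64(6), np.int64(-42)), None, None]
248 [None, None, (np.int64(10), np.int64(-7), np.int64(-44)), (np.int64(11), np.int64(-5), np.int64(-45)), (np.int64(10), np.int64(-1), np.int64(-44)), (np.int64(11), np.int64(4), np.int64(-45)), (np.int64(11), np.int64(6), np.int64(-45)), None, None]
250 [None, None, (np.int64(10), np.int64(-7), np.int64(-46)), (np.int64(10), np.int64(-5), np.int64(-46)), (np.int64(10), np.int64(-1), np.int64(-47)), (np.int64(11), np.int64(3), np.int64(-47)), (np.int64(10), np.int64(6), np.int64(-46)), None, None]
252 [None, (np.int64(6), np.int64
[... 5141 characters left out ...]
, 151), (306, 151), (308, 150), (310, 143), (312, 142), (314, 142), (316, 142), (318, 142), (320, 143), (322, 142), (324, 142), (326, 142), (328, 142), (330, 142), (332, 143), (334, 142), (336, 150), (338, 150), (340, 150), (342, 150), (344, 149), (346, 350), (348, 353), (350, 351)]
262 [(290, 355), (292, 356), (294, 143), (296, 143), (298, 143), (300, 143), (302, 142), (304, 142), (306, 143), (308, 135), (310, 136), (312, 136), (314, 135), (316, 135), (318, 136), (320, 134), (322, 135), (324, 134), (326, 136), (328, 134), (330, 134), (332, 134), (334, 135), (336, 143), (338, 142), (340, 143), (342, 142), (344, 143), (346, 142), (348, 142), (350, 355)]
stud [0.62983325 0.05056631 0.078     ]
```

```bash
python3 - <<'E'
from h import *
print(ctrl.hold_point_z)
s=ctrl.state()
for n in ('scene','top'):
    p,d=ctrl.camera(n);u=proj(n,s['position']);print(n,u)
    print(d[int(round(u[1])),int(round(u[0]))])
    R=Rn.from_euler('xyz',s['tool_rot']).as_matrix()
    print(proj(n,np.array(s['position'])+R@[0,0,-.041]),proj(n,np.array(s['position'])+R@[0,0,-.073]))
    x,y=np.round(u).astype(int);q=p[max(0,y-50):y+50,x-65:x+65]
    cv2.imwrite(f'pics/{n}1.png',cv2.resize(q[:,:,::-1],None,fx=6,fy=6,interpolation=cv2.INTER_CUBIC))
E
```

```text
0.0187
scene [282.78892455 223.86404453]
1.3102219
[281.6654682  215.57535949] [280.74567535 208.76950749]
top [312.37015313 149.88168077]
1.467922
[311.93643391 147.35830341] [311.58239974 145.29851106]
```

View pics/scene1.png

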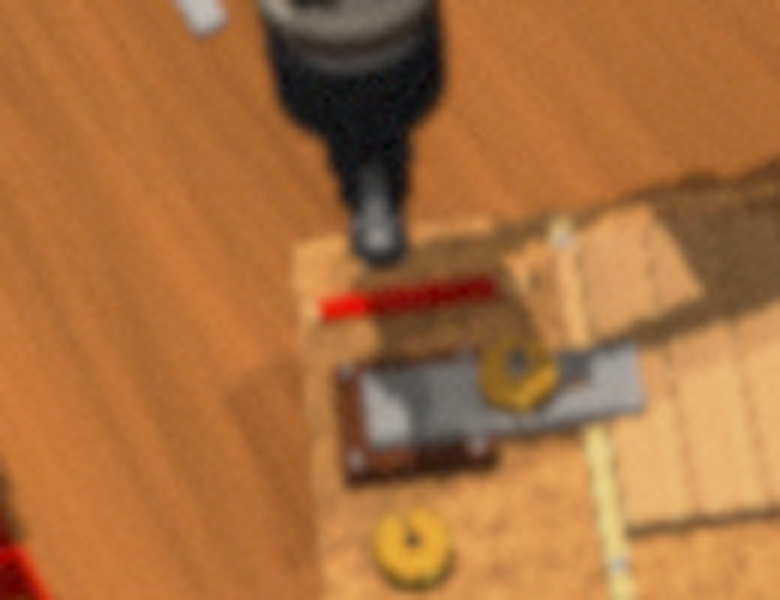

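```bash
python3 - <<'E'
from h import *
s=ctrl.state();print(s['position'],s['joint_positions'],s['opening'])
p,d=ctrl.camera('scene');c,R,o=campose('scene')
for u,v in [(282,190),(281,200),(281,205),(281,210),(281,213),(281,215),(281,216),(281,217),(281,220),(304+20,224+13)]:
    print(u,v,p[v,u],d[v,u],np.round(o+R@(undist(c,u,v)*d[v,u]),4))
p,d=ctrl.camera('top');c,R,o=campose('top')
for u,v in [(293,146),(306,170)]: print(np.round(o+R@(undist(c,u,v)*d[v,u]),4))
E
```

```text
[0.68333608 0.02678383 0.13501045] [-1.37071604e-01  4.81242423e-01  1.31833595e+00  1.67264645e-05
  1.34201330e+00 -1.31084498e+00] 7.663705423153928e-05
282 190 [26 25 29] 0.99614847 [0.6884 0.0648 0.3325]
281 200 [22 20 20] 1.0252615 [0.6938 0.0633 0.2945]
281 205 [57 58 55] 1.036434 [0.6964 0.0655 0.2778]
281 210 [107 105 103] 1.0355276 [0.7018 0.0746 0.2708]
281 213 [138 132 126] 1.0331677 [0.7054 0.0811 0.268 ]
281 215 [93 88 87] 1.0375605 [0.7065 0.0821 0.2613]
281 216 [57 57 57] 1.0377405 [0.7075 0.0837 0.2596]
281 217 [48 39 32] 1.1249045 [0.69   0.0375 0.1869]
281 220 [129  84  48] 1.3254886 [ 0.6514 -0.066   0.0173]
324 237 [186 161 138] 1.2496172 [0.5756 0.0788 0.0479]
[0.7165 0.098  0.0355]
[0.5508 0.0269 0.5491]
```

```bash
python3 - <<'E'
from h import *
ctrl.goto([.55,-.13,.09],[np.pi,0,np.pi-.397]);print(ctrl.state()['clock'])
r=ctrl.line_to([.55,-.13,.03],max_speed=.08,until_force=4);s=ctrl.state();print(r,s['clock'],s['position'],s['force'])
p,d=ctrl.camera('wrist');cv2.imwrite('pics/w2.png',p[:,:,::-1])
if not r:
    r=ctrl.line_to([.55,-.13,-.005],max_speed=.03,until_force=3);s=ctrl.state();print(r,s['clock'],s['position'],s['force'])
E
```

```text
4.45
False 5.35 [ 0.55048146 -0.13026592  0.03050393] [0.24889947 0.63808583 0.15374961]
False 6.7167 [ 0.55023921 -0.13010541 -0.00473712] [-0.33179231 -0.21904047  0.42991378]
```

View pics/w2.png

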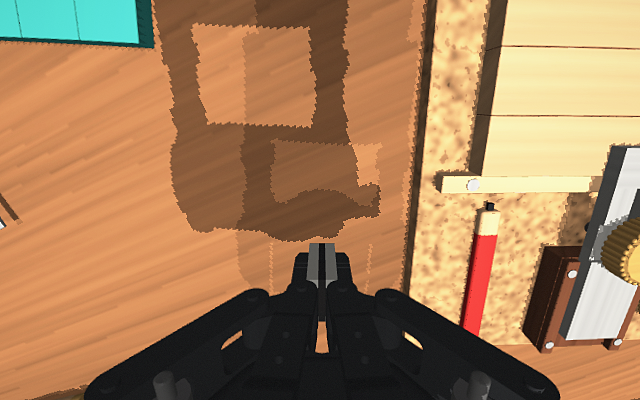

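```bash
python3 - <<'E'
from h import *
r=ctrl.line_to([.55,-.13,-.05],max_speed=.03,until_force=3);s=ctrl.state();print(r,s['clock'],s['position'],s['force'])
E
```

```text
True 7.7 [ 0.5498186  -0.12992471 -0.03524664] [-0.91004003  0.01543433  6.03811079]
```

```bash
cat >> h.py <<'E'
def depthpts(name,d,st=None):
    c,R,o=campose(name,st);H,W=d.shape
    u,v=np.meshgrid(np.arange(W),np.arange(H))
    pts=cv2.undistortPoints(np.stack([u,v],-1).reshape(-1,1,2).astype(float),np.array([[c['fx'],0,c['cx']],[0,c['fy'],c['cy']],[0,0,1]]),np.zeros(4)).reshape(H,W,2)
    r=(pts**2).sum(-1,keepdims=True);q=pts/(1+c['k1']*r);r=(q**2).sum(-1,keepdims=True);q=pts/(1+c['k1']*r);r=(q**2).sum(-1,keepdims=True);q=pts/(1+c['k1']*r)
    P=np.concatenate([q,np.ones((H,W,1))],-1)*d[...,None]
    return P@R.T+o
E
python3 - <<'E'
from h import *
z=np.load('w1.npz');p=z['p'];d=z['d'];st={'position':z['pos'],'tool_rot':z['rot']}
W=depthpts('wrist',d,st)
print('nut z',np.median(W[112:124,325:335,2]),'strap z',np.median(W[155:165,315:330,2]),'board z',np.median(W[120:140,420:440,2]),'panel z',np.median(W[40:50,230:280,2]))
zz=W[...,2]; m=((zz>.0555)&(zz<.073)).astype(np.uint8);m[:, :280]=0;m[:,370:]=0;m[:95]=0;m[165:]=0
m=cv2.morphologyEx(m,cv2.MORPH_CLOSE,np.ones((3,3),np.uint8))
k=max(cv2.findContours(m,0,2)[0],key=cv2.contourArea)
pt=np.array([onplane('wrist',*q[0],.0645,st)[:2] for q in k])
(cx,cy),r=cv2.minEnclosingCircle(pt.astype(np.float32)*1000);print('circle',cx,cy,r, pt.mean(0))
A=np.c_[2*pt,np.ones(len(pt))];sol=np.linalg.lstsq(A,(pt**2).sum(1),rcond=None)[0];print('fit',sol[:2],np.sqrt(sol[2]+sol[:2]@sol[:2]))
# strap long edges: bright/gray low sat pixels at z ~.046
m=((zz>.041)&(zz<.0515)).astype(np.uint8);m[:,:285]=0;m[:,365:]=0;m[:50]=0;m[215:]=0
hsv=cv2.cvtColor(p,cv2.COLOR_RGB2HSV);m&=(hsv[...,1]<60).astype(np.uint8)
ys,xs=np.nonzero(m);pt=np.array([onplane('wrist',a,b,.046,st)[:2] for a,b in zip(xs,ys)]).astype(np.float32)
(c,wh,a)=cv2.minAreaRect(pt*1000);print('strap',c,wh,a)
q=pt.mean(0);u,s,vt=np.linalg.svd(pt-q,full_matrices=False);print(np.arctan2(vt[0,1],vt[0,0]),q)
b=cv2.resize(p[100:165,290:358][:,:,::-1],None,fx=8,fy=8,interpolation=cv2.INTER_CUBIC);cv2.imwrite('pics/nut0.png',b)
E
```

```text
nut z 0.06415049805236528 strap z 0.04578988154873509 board z 0.01787005318842322 panel z 0.035647268633693496
circle 629.6588134765625 50.45936584472656 20.32758331298828 [0.62953574 0.04982362]
fit [0.6295804  0.05052729] 0.01957052363923732Traceback (most recent call last):
  File "<stdin>", line 14, in <module>
  File "h.py", line 16, in onplane
    c,R,o=campose(name,st);d=R@undist(c,u,v);return o+d*(z-o[2])/d[2]
          ~~~~~~~^^^^^^^^^
  File "h.py", line 10, in campose
    c=ctrl.calibration(name)
ValueError: time passes only in moves, steps and waits
```

```bash
sed -i 's/c=ctrl.calibration(name)/c=cal(name)/' h.py; cat >> h.py <<'E'
import pickle,os
_C={}
def cal(n):
    if n not in _C:
        f=f'cal_{n}.pkl'
        if not os.path.exists(f): pickle.dump(dict(ctrl.calibration(n)),open(f,'wb'))
        _C[n]=pickle.load(open(f,'rb'))
    return _C[n]
E
python3 - <<'E'
from h import *
for n in('top','scene','wrist'):cal(n)
z=np.load('w1.npz');p=z['p'];d=z['d'];st={'position':z['pos'],'tool_rot':z['rot']}
W=depthpts('wrist',d,st);zz=W[...,2]
m=((zz>.041)&(zz<.0515)).astype(np.uint8);m[:,:285]=0;m[:,365:]=0;m[:50]=0;m[215:]=0
hsv=cv2.cvtColor(p,cv2.COLOR_RGB2HSV);m&=(hsv[...,1]<60).astype(np.uint8)
m=cv2.morphologyEx(m,cv2.MORPH_OPEN,np.ones((3,3),np.uint8))
ys,xs=np.nonzero(m);pt=np.array([onplane('wrist',a,b,.046,st)[:2] for a,b in zip(xs,ys)]).astype(np.float32)
(c,wh,a)=cv2.minAreaRect(pt*1000);print('strap',c,wh,a)
q=pt.mean(0);u,s,vt=np.linalg.svd(pt-q,full_matrices=False);print(np.arctan2(vt[0,1],vt[0,0]),q)
b=cv2.resize(p[100:165,290:358][:,:,::-1],None,fx=8,fy=8,interpolation=cv2.INTER_CUBIC);cv2.imwrite('pics/nut0.png',b)
C=np.array([.6296,.0505,0]);
for a in (-.397,):
  ex=np.array([np.cos(a),np.sin(a),0]);
  for t in (0,-.019):print(proj('wrist',C+ex*t+[0,0,.0645],st), (proj('wrist',C+ex*t+[0,0,.0645],st)-[290,100])*8)
E
```

```text
strap (637.0863647460938, 47.53519821166992) (59.074981689453125, 139.82008361816406) 67.21928405761719
-0.38505593 [0.63441455 0.04872773]
[323.00493124 130.47686569] [264.03944989 243.81492552]
[323.03825743 106.75509278] [264.30605944  54.0407422 ]
```

View pics/nut0.png

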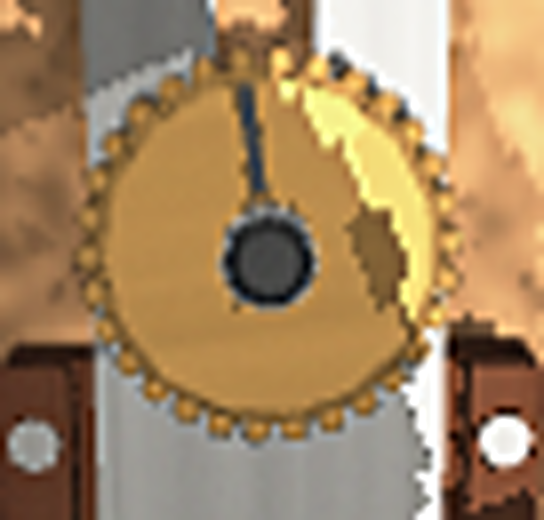

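```bash
cat > roll.py <<'E'
from h import *
C0=np.array([.6296,.0505])
FZ=-.037
def pose(phi,rho,ztip,C):
    return [C[0]+rho*np.cos(phi),C[1]+rho*np.sin(phi),ztip+FZ],[np.pi,0,(phi-np.pi)]
def wrap(a): return [a[0],a[1],np.arctan2(np.sin(a[2]),np.cos(a[2]))]
def F(): return np.array(ctrl.state()['force'])
def stroke(phi0,phi1,z0,C=C0,step=.2,ft=7.,speed=.05,kk=6e-5):
    """nut turned from phi0 to phi1; z rises 2 mm a turn"""
    p,a=pose(phi0,.045,z0,C)
    ctrl.line_to(p,wrap(a),max_speed=.12)
    F0=F();r=np.array([np.cos(phi0),np.sin(phi0)])
    p,a=pose(phi0,.026,z0,C)
    hit=ctrl.line_to(p,wrap(a),max_speed=.03,until_force=4)
    s=ctrl.state();rho=(np.array(s['position'][:2])-C)@r
    print('hit',hit,'rho',round(rho*1000,2),'F',np.round(F()-F0,1),'t',s['clock'],'z',s['position'][2])
    if not hit: return None
    n=int(np.ceil((phi1-phi0)/step));log=[]
    for i in range(1,n+1):
        ph=phi0+(phi1-phi0)*i/n;z=z0+.002*(ph-phi0)/(2*np.pi)
        p,a=pose(ph,rho,z,C);ctrl.line_to(p,wrap(a),max_speed=speed)
        f=F()-F0;r=np.array([np.cos(ph),np.sin(ph)]);t=np.array([-r[1],r[0]])
        fn=f[:2]@r;log.append((round(ph,2),round(rho*1e3,2),round(fn,1),round(f[:2]@t,1),round(f[2],1)))
        if fn>30: print('HIGH');break
        rho+=np.clip(kk*(fn-ft),-.0006,.0006)
    s=ctrl.state();rr=np.linalg.norm(np.array(s['position'][:2])-C)
    p,a=pose(ph,.045,z,C);ctrl.line_to(p,wrap(a),max_speed=.12)
    for l in log:print(*l)
    print('end',ph,'t',ctrl.state()['clock']);return ph
E
python3 - <<'E'
from roll import *
s=ctrl.state();P=s['position']
ctrl.line_to([P[0],P[1],.06],max_speed=.2)
y0=1.0;p,a=pose(y0+np.pi,.06,.053,C0)
ctrl.goto([p[0],p[1],.07],wrap(a));print(ctrl.state()['clock'])
ctrl.line_to([p[0],p[1],p[2]],max_speed=.12);print(ctrl.state()['clock'])
stroke(y0+np.pi,y0+np.pi+1.0,.053)
E
```

```text
10.0667
10.6667
hit True rho 31.26 F [ 0.  -2.5  1.6] t 11.45 z 0.01566703278823854
4.34 31.26 -0.6 0.7 0.5
4.54 30.8 2.8 0.7 0.4
4.74 30.55 2.3 -0.1 1.0
4.94 30.27 4.0 0.7 -0.4
5.14 30.08 5.2 -0.1 -0.9
end 5.141592653589793 t 13.475
```

```bash
cat >> roll.py <<'E'
def look(name,ztop):
    s=ctrl.state();p,d=ctrl.camera('wrist');q=proj('wrist',[*C0,ztop],s);u,v=np.round(q).astype(int)
    # rectify nut top to board frame: up = board -x, left = board +y... (as seen from above)
    a=-.3976;ex=np.array([np.cos(a),np.sin(a)]);ey=np.array([-ex[1],ex[0]])
    N=400;g=np.zeros((N,N,2),np.float32)
    c,R,o=campose('wrist',s)
    i,j=np.meshgrid(np.arange(N),np.arange(N))
    bx=-(N/2-j)/N*.06;by=(N/2-i)/N*.06*-1
    X=np.stack([C0[0]+bx*ex[0]+by*ey[0],C0[1]+bx*ex[1]+by*ey[1],np.full(bx.shape,ztop)],-1)
    Q=(X-o)@R;ab=Q[...,:2]/Q[...,2:];f=1+c['k1']*(ab**2).sum(-1,keepdims=True)
    ab=ab*f;m=np.stack([c['fx']*ab[...,0]+c['cx'],c['fy']*ab[...,1]+c['cy']],-1).astype(np.float32)
    r=cv2.remap(p,m[...,0].copy(),m[...,1].copy(),cv2.INTER_CUBIC)
    cv2.imwrite(f'pics/{name}_r.png',r[:,:,::-1]);cv2.imwrite(f'pics/{name}.png',p[:,:,::-1]);np.savez(name+'.npz',p=p,d=d,pos=s['position'],rot=s['tool_rot'])
    print(q,s['clock'])
E
python3 - <<'E'
from roll import *
look('n1',.0648)
E
```

```text
[321.6703733  184.08344317] 13.475
```

View pics/n1.png

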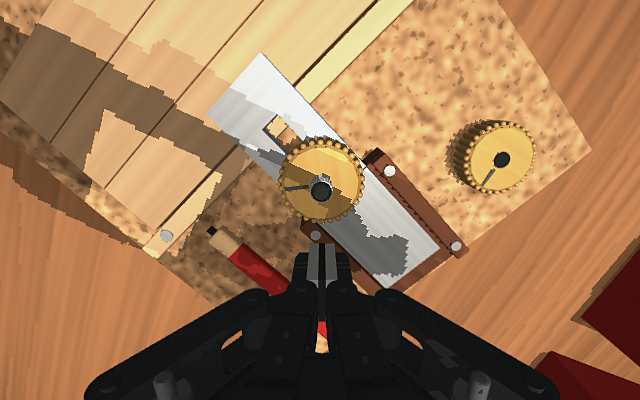

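View pics/n1_r.png

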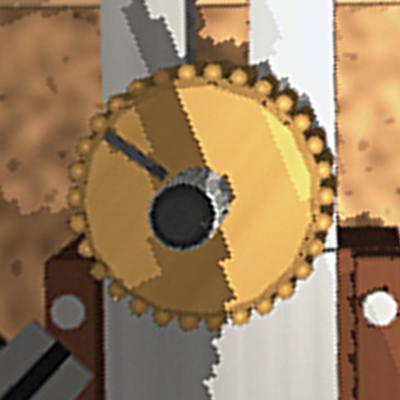

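```bash
sed -i 's/    n=int(np.ceil/    rho-=.0012\n    n=int(np.ceil/; s/kk=6e-5/kk=1.2e-4/; s/step=.2,ft=7.,speed=.05/step=.25,ft=8.,speed=.07/' roll.py; python3 - <<'E'
from roll import *
a=np.pi
stroke(2.0+a,4.15+a,.0533)
look('n2',.0652)
E
```

```text
hit True rho 30.99 F [ 2.  -3.3  0.3] t 14.2833 z 0.01617304466521162
5.38 29.79 5.8 0.1 -1.6
5.62 29.52 5.4 -0.0 -2.3
5.86 29.21 7.0 -0.7 -2.7
6.1 29.09 7.0 -0.3 -3.4
6.34 28.97 7.6 -0.4 -5.3
6.57 28.92 7.6 -1.3 -3.1
6.81 28.87 7.8 -0.4 -2.6
7.05 28.85 6.8 -0.7 -3.6
7.29 28.71 7.4 -0.7 -1.7
end 7.2915926535897935 t 18.0917
[320.4594101  184.41226337] 18.0917
```

View pics/n2_r.png

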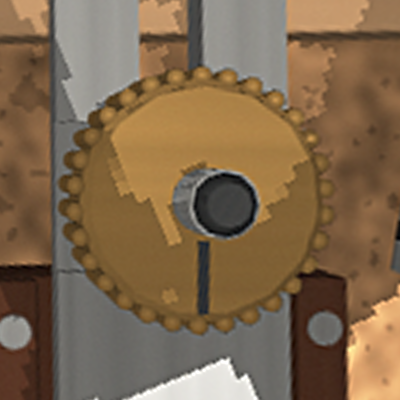

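```bash
cat >> roll.py <<'E'
def repos(yaw,z0,top=.06):
    P=ctrl.state()['position'];ctrl.line_to([P[0],P[1],top],max_speed=.2)
    p,a=pose(yaw+np.pi,.05,z0,C0);ctrl.goto([p[0],p[1],top],wrap(a));ctrl.line_to(p,max_speed=.15)
    print('repos',ctrl.state()['clock'],ctrl.state()['joint_positions'][5])
E
python3 - <<'E'
from roll import *
a=np.pi
repos(-1.0,.054)
stroke(-1.0+a,3.76+a,.054,step=.3)
look('n3',.0667)
E
```

```text
repos 23.1917 2.525236984330005
hit True rho 31.78 F [-0.9  2.   0.1] t 23.9417 z 0.016477244362343636
2.44 30.58 5.3 -0.3 -1.5
2.74 30.26 5.0 -0.8 -1.0
3.03 29.9 5.5 -0.2 0.2
3.33 29.6 6.4 -0.6 0.4
3.63 29.41 7.2 -1.3 -0.1
3.93 29.31 5.0 -1.7 -1.2
4.22 28.95 5.0 -1.2 -2.0
4.52 28.59 3.5 -1.3 -4.0
4.82 28.05 4.7 -1.3 -3.7
5.12 27.65 4.7 0.8 -4.4
5.41 27.25 5.9 -0.9 -6.8
5.71 27.0 6.8 -0.2 -5.7
6.01 26.86 7.1 0.4 -6.9
6.31 26.75 8.7 0.7 -6.0
6.6 26.84 10.9 -0.1 -6.8
6.9 27.18 11.4 0.8 -6.7
end 6.901592653589793 t 31.4417
[323.43921636 183.66664513] 31.4417
```

View pics/n3_r.png

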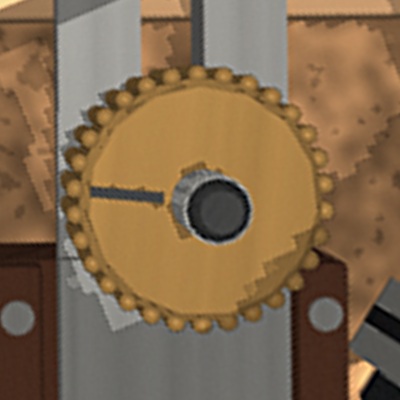

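```bash
sed -i 's/max_speed=.2)/max_speed=.3)/; s/rho-=.0012/rho-=.0015/' roll.py; python3 - <<'E'
from roll import *
a=np.pi
repos(-1.3,.0555,.055)
stroke(-1.3+a,3.75+a,.0555,step=.35,ft=9,speed=.08)
look('n4',.0686)
E
```

```text
repos 36.3583 2.8362125904461863
hit True rho 31.7 F [-0.7  2.2  1.5] t 37.1083 z 0.018181324817114625
2.18 30.2 5.9 0.1 2.3
2.51 29.82 5.6 -0.4 3.1
2.85 29.42 7.1 -1.2 4.1
3.19 29.19 8.2 -0.1 4.9
3.52 29.1 6.0 -0.5 3.0
3.86 28.74 6.8 -0.5 2.1
4.2 28.48 7.0 -1.4 0.7
4.53 28.24 5.7 -0.3 -0.2
4.87 27.85 6.8 0.1 -0.8
5.21 27.58 7.0 0.4 -2.5
5.54 27.34 8.4 -1.2 -4.1
5.88 27.28 9.6 0.0 -5.4
6.22 27.35 10.6 0.0 -6.6
6.55 27.54 10.5 -0.3 -6.5
6.89 27.71 11.4 -1.0 -5.4
end 6.891592653589793 t 44.65
[322.73850689 185.2624886 ] 44.65
```

View pics/n4_r.png

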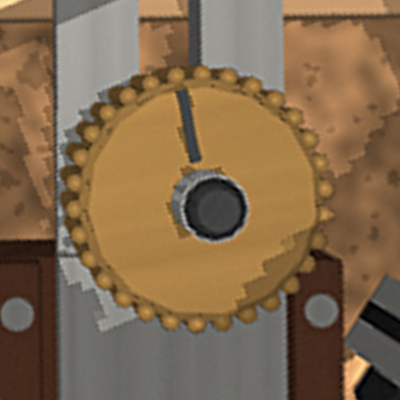

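View pics/n4.png

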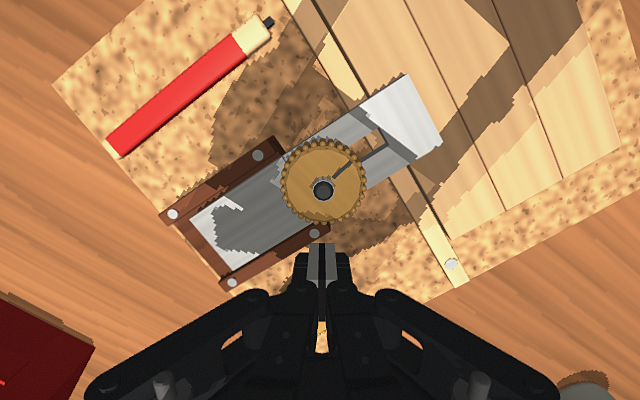

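```bash
python3 - <<'E'
from h import *
z=np.load('n4.npz');d=z['d'];c=cal('wrist');T=c['T_tool_cam']
for v in (300,310,320,340,350,360,370,380,390,398):
    print(v,[tuple((np.round((T[:3,:3]@(undist(c,u,v)*d[v,u])+T[:3,3])*1000)).astype(int).tolist()) for u in (200,250,290,321,350,400)])
E
```

```text
300 [(-72, -100, 20), (12, -27, -89), (12, -12, -88), (0, -1, -73), (12, 10, -88), (11, 29, -87)]
310 [(-82, -101, 20), (11, -26, -93), (11, -12, -93), (-5, -1, -73), (12, 10, -93), (12, 27, -94)]
320 [(12, -41, -99), (8, -26, -94), (16, -10, -103), (-11, -1, -72), (17, 9, -104), (10, 27, -97)]
340 [(11, -39, -106), (-4, -27, -92), (16, -9, -111), (-96, -1, 3), (17, 8, -112), (-5, 30, -90)]
350 [(10, -38, -109), (-7, -27, -93), (16, -9, -115), (-106, -1, 2), (17, 7, -116), (-8, 29, -93)]
360 [(6, -38, -110), (81, 0, -178), (16, -9, -119), (11, -1, -114), (17, 7, -119), (-8, 28, -97)]
370 [(4, -38, -111), (11, -20, -117), (16, -8, -121), (11, -1, -117), (17, 7, -122), (10, 22, -116)]
380 [(-2, -39, -110), (17, -18, -125), (16, -8, -125), (10, -1, -120), (17, 7, -125), (10, 21, -119)]
390 [(-5, -39, -111), (20, -17, -130), (18, -8, -129), (11, -1, -123), (19, 6, -129), (19, 18, -129)]
398 [(-7, -39, -112), (20, -16, -132), (19, -7, -131), (11, -1, -125), (15, 6, -129), (20, 17, -132)]
```

```bash
python3 - <<'E'
from roll import *
a=-.3976;ex=np.array([np.cos(a),np.sin(a)])
rot=[np.pi,0,np.pi-.3976]
P=lambda x,z:[*(C0+x*ex),z]
s=ctrl.state()['position'];ctrl.line_to([s[0],s[1],.06],max_speed=.3)
ctrl.goto(P(-.088,.06),rot);print(ctrl.state()['clock'])
Z=.0052
hit=ctrl.line_to(P(-.088,Z),max_speed=.1,until_force=5);s=ctrl.state();print('down',hit,s['clock'],s['position'],s['force'])
if hit: raise SystemExit
hit=ctrl.line_to(P(-.046,Z),max_speed=.05,until_force=14);s=ctrl.state()
print('push',hit,s['clock'],(np.array(s['position'][:2])-C0)@ex,s['force'])
look('p1',.046)
E
```

```text
45.9333
down False 46.6333 [0.54898535 0.08452319 0.00553565] [-0.1883706   0.64648543  0.22315212]
push False 47.625 -0.04569228899909049 [-0.09835773  0.00620589  0.19039525]
[322.03630854 329.68691811] 47.625
```

View pics/p1.png

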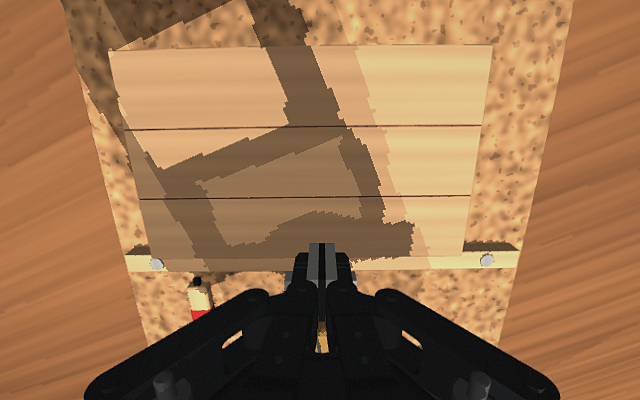

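```bash
python3 - <<'E'
from roll import *
a=-.3976;ex=np.array([np.cos(a),np.sin(a)])
P=lambda x,z:[*(C0+x*ex),z]
ctrl.line_to(P(-.062,.0055),max_speed=.08)
ctrl.line_to(P(-.062,.11),max_speed=.2)
ctrl.line_to(P(.02,.125),max_speed=.15)
look('f1',.0686)
E
```

```text
[321.97066306 181.81744654] 49.4083
```

View pics/f1.png

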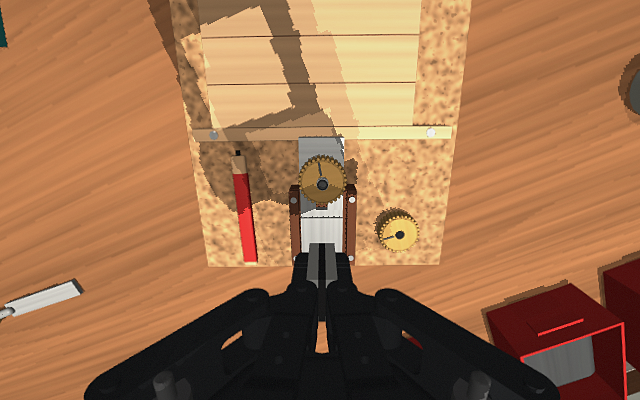

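```bash
python3 - <<'E'
from roll import *
a=-.3976;ex=np.array([np.cos(a),np.sin(a)]);ey=np.array([-ex[1],ex[0]])
for n,items in (('w1',[('panelR',(417,79),.036),('spare',(401,191),.039),('pencil tip',(239,108),.024),('toe',(323,54),.046)]),('f1',[('toe',(321,137),.046),('panelR',(415,125),.036),('spare',(400,233),.039),('pencil tip',(238,151),.024)])):
    z=np.load(n+'.npz');st={'position':z['pos'],'tool_rot':z['rot']}
    for k,px,h in items:
        q=onplane('wrist',*px,h,st)[:2]-C0;print(n,k,np.round([q@ex*1000,q@ey*1000],1))
    W=depthpts('wrist',z['d'],st);rel=W[...,:2]-C0;bx=rel@ex;by=rel@ey;zz=W[...,2]
    m=(abs(by)<.014)&(zz>.0425)&(zz<.05)&(bx<-.02)
    print('toe by depth',np.percentile(bx[m],[1,5]),'nut z',np.median(zz[(np.hypot(bx,by)<.018)&(np.hypot(bx,by)>.008)]))
    pm=(zz>.033)&(zz<.039)&(by>.03)&(by<.08)&(bx<-.02);print('panel +x edge',np.percentile(bx[pm],99))
z=np.load('f1.npz');cv2.imwrite('pics/f1c.png',cv2.resize(z['p'][90:290,180:460][:,:,::-1],None,fx=2.8,fy=2.8,interpolation=cv2.INTER_CUBIC))
E
```

```text
w1 panelR [-42.6  83.7]
w1 spare [60.6 77.3]
w1 pencil tip [-17.5 -79.8]
w1 toe [-61.1  -0. ]
toe by depth [-0.0611691  -0.05976191] nut z 0.0641650715239595
panel +x edge -0.04332192037430059
f1 toe [-34.1  -0.8]
f1 panelR [-43.7  83. ]
f1 spare [60.3 77.6]
f1 pencil tip [-18.6 -80.2]
toe by depth [-0.0338282  -0.03328828] nut z 0.2336100055174689
panel +x edge -0.04442212888878789
```

View pics/f1c.png

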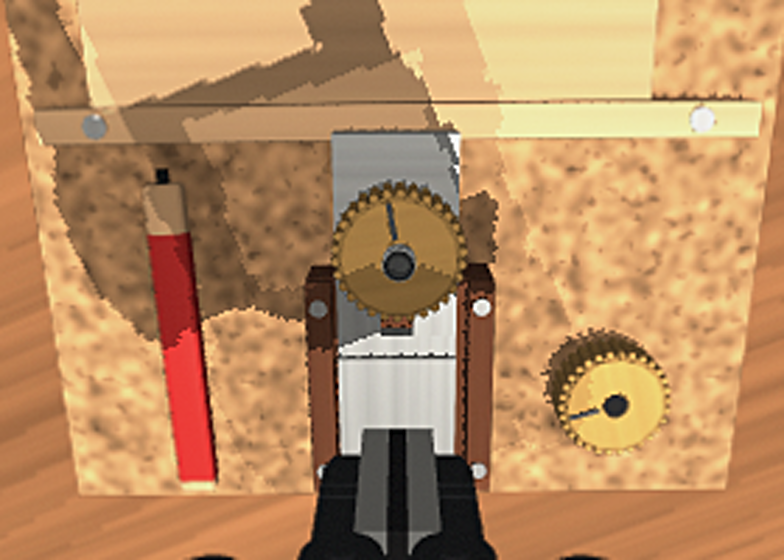

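View pics/f1_r.png

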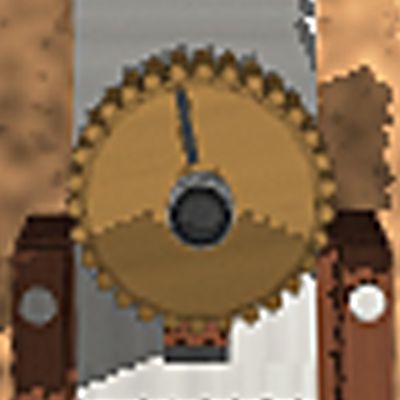

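```bash
python3 - <<'E'
from rig import ctrl
ctrl.job_done();print('handed in')
E
```

```text
the job is handed in; nothing more can be done
handed in
```

The clamp is released and the job is handed in. The last picture was taken at 49.4 s of the 58 s allowed, with the hand clear above the board.

**Nut:** With the shut fingertips pressed on the knurled rim at about 5–11 N, I turned the nut anticlockwise in four arcs. The index line read about 0.13 rad at the start and about 0.16 rad two turns later, so it went back two full turns to within about 0.05 rad. The line had not moved after the push. I gripped nothing.

**Strap:** I pushed the toe end straight back about 27 mm. The toe now lies about 34 mm to the -x side of the stud and the panel's edge about 43–44 mm, so it is clear by about 9–10 mm.

**Other things:** The panel, spare nut and pencil read within about 1 mm of where they started, mostly a common 1 mm shift in the camera readings. I did not re-measure the things lying on the bench, but the hand went near none of them.

**Checks that disagreed:**
- **Fingertip height:** The tips ended about 36 mm short of the reported TCP. The wrist camera showed this, and a light 6 N touch on bare bench confirmed it, so I corrected the heights for it.
- **Nut height:** My last depth reading of the nut's height failed because it caught the hand (0.234 m). The two turns therefore rest on the index line and the counted arcs.

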